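# Hold a sample vessel down on a sprung purge valve

### The arm

A 6-joint arm with a two-finger parallel gripper is mounted at the origin on the work surface. World frame = base frame: x ahead of the robot, y to its left, z up, the work surface at z = 0. Lengths are in m, angles in rad, forces in N, time in s.
With the tool pointing down it reaches from about 0.425 to 0.95 m from the base axis. Payload 3.5 kg.
Tool frame: the origin (TCP) lies at the very end of the fingers, on their centre line; the grasp point (between the pads) lies 19 mm behind it; z points along the fingers, y is the direction in which the jaws open and shut (so a half turn about z gives the same grasp; the last joint's range is limited). The gripper opens to 85 mm and grips with 20 to 120 N. Pads are 22 mm wide; open, the fingers measure 114 mm over their backs; the gripper's body (76 mm by 85 mm) begins 54 mm behind the grasp point. The pads swing forward as they close: fully open they stand 13 mm farther back than shut.
Start: joints at [-1.318, 0.286, 1.577, -0, 1.279, -0.15], TCP at [0.265, -0.621, 0.231] pointing down, gripper open.
Joint ranges: [-2.77, 2.77], [-0.9, 2.22], [0.21, 2.48], [-1.53, 4.67], [0.24, 2.81], [-2.84, 2.84]. Speed limits (rad/s): [2.79, 2.79, 3.14, 3.14, 3.14, 3.14].

### API

Orientations are given as a unit quaternion [x, y, z, w].
In Python, from plant import ctrl, imaging gives the robot as it stands.
- The arm moves only by the shell command python3 -m creep 'ROWS' [OPENING] [FORCE]. ROWS is JSON, one flat list of numbers, 4 for each row, row after row: the shift along the tool's x, y, z in units of 25 mm (1.0 is 25 mm), then the turn about the tool's z in units of 5 degrees (1.0 is 5 degrees). A call has 1 to 20 rows; each row is the pose to reach, as a shift and turn from the pose commanded when the call began, along the tool's axes at that moment; what a row does not reach only later rows make up. A row lasts 1/12 s, in which the tool goes at most 41.7 mm and 7.16 degrees, less where a joint would pass 70% of its speed; a pose out of reach is approached as far as the arm can. A call with a gripper value outside its range is refused whole. OPENING is the closure in counts, from 0 (fully open) to 255 (shut), set as the call begins (- or left out, the last holds). The fingers move at their own pace and stop on an object; FORCE is the grip in N (left out, the last holds). Time passes only in rows, so rows that repeat a pose let the fingers close. It gives the time, the measured TCP pose, the force and the opening at its end, in the units of the state.
- ctrl.get_state(): the state, without advancing time (a new reading comes with each control period).
- imaging.read_camera(name): name is "side" or "top"; returns the picture (400x640x3 uint8, red, green, blue); there is no depth.
- imaging.camera_info(name): a dict with "intrinsics" (3x3 intrinsics, pixels), "distortion" ([k1, k2, p1, p2, k3] as OpenCV has them; the pictures are not rectified), "origin" and "attitude" of the camera in the world. Camera axes: x right, y down, z forward; pixel columns grow to the right and rows downward; lengths in m; the calibration is good to about 2 mm. A picture is of the moment at which its call begins. camera_info takes no time and is no camera call.
- ctrl.sign_off(): hands the job in, once; it reports no verdict.
Trained networks look in the newest picture that a camera, given by its name, has taken for a name from the list of things; names that differ only in an ending like _2 or _b are one class to them, and where a whole thing is asked for, a point or a joint stands for the part that bears it (a point fixed in the world has none). Each returns a list of dicts, best first, with "p" (0 to 1); they miss things now and then, are a little off and sometimes report something else, mostly with a low value. They report only what shows in the picture. A call takes as long as a camera call. They do not tell look-alikes from the thing itself.
- imaging.silhouettes(camera, name): "mask" (400x640 bool, what is visible of it) and "uv" ([column, row] in pixels, amid what is visible of it).
The state is a dict: "time": time; "qpos": joint angles; "dq": joint speeds; "joint_efforts": joint torques, N m; "eef_pos": TCP position; "tcp_rot": TCP orientation; "contact_force": force on the tool from outside, world axes, zero at the start; "wrist_torque": the same for the moment, N m; "opening": opening from 0.0 (shut) to 1.0 (fully open).
Only numpy, scipy, OpenCV 4.12 (cv2) and the standard library are available. Lean on these libraries where they do the work, as an engineer would, in place of code of your own. Each camera call takes 0.05 s, during which the arm holds its last target.

### The job

Take the flanged sample vessel out of the rack and stand it foot down in the well of the purge station. Press it down against the sprung valve plunger, without slamming it, until its steel flange bears firmly on the seat ring, and keep it pressed there: hold at least two seconds, and finish the program still holding it down. Leave the two plain tubes, the beaker and the cork ring alone.

Things in the scene. Friction and masses are not known exactly. Their poses are not given: they have to be found in the camera images.
- vessel: Flanged sample vessel, 103 mm tall, 0.13 to 0.25 kg: glass foot dia. 24, 45 long (last 9 mm taper to dia. 12), then steel flange dia. 44 (45 to 53 mm above the tip), then black grip cap dia. 30 (53 to 103 mm). Origin: tip of the foot, on the axis; z up along it. Starts upright, hanging by its flange in one of the rack's three holes, tip 5 mm above the work surface. Only it has a flange.
- rack: Blue-grey plastic fixed rack block, 70 mm (its x) by 245 mm (its y), 50 mm tall, with three 30 mm through holes on its y axis at -80, 0 and +80 mm. Origin at the centre of its underside. It does not move.
- station: Purge station, fixed: aluminium block 120 by 120, 69 mm tall, on a 150 mm square base plate; small gauge on its -x side, brass gas inlet on +y. A round vertical well, 31 mm in diameter, opens in the middle of its top. Origin: centre of the underside, on the well's axis; z up.
- seat: Steel ring round the mouth of the station's well, fixed: outer dia. 54, bore 31, 6 mm tall. Its flat top, 75 mm above the work surface, is the hard stop for the flange. Origin: centre of its underside. The glass stands 40 N of flange on ring while held, 80 N at any moment.
- seat_top (a point): Centre of the seat ring's top face, on the well's axis, 75 mm above the work surface. With the vessel fully home its foot tip is 45 mm below this point.
- plunger (a joint): Travel of the brass valve plunger (dia. 20, upright in the well), m; 0 when up, grows downwards. Its head is 31 mm below the seat ring's top when up; about 0.014 with the vessel fully home. The spring pushes up with 2 N at 0 and about 7 N at 0.014: more than the vessel weighs, so it lifts the vessel when let go.
- tube_a: Plain capped glass tube with no flange, 24 mm in diameter, cap 27 mm, 96 mm tall, standing in another hole of the rack. Origin at the centre of its underside. Leave alone.
- tube_b: A second plain capped tube, same as tube_a, in the remaining hole. Leave alone.
- beaker: Glass beaker 70 mm in diameter, 75 mm tall, origin at the centre of its underside. Leave alone.
- cork_ring: Cork flask ring, 100 mm outer diameter, 60 mm bore, 28 mm tall, lying flat, origin at the centre of its underside. Leave alone.
Mind the look-alikes: they are no part of the job. Leave any blue or green look-alike of the vessel alone.

How it is judged:
By the outcome, as a careful person would: the job done as asked, in the order asked, and still so for the second after the job is handed in, while the arm keeps its last pose, push and grip.
It also fails if it takes over 48 s, if anything falls off the work surface, if the arm or the gripper's body presses on something with over 40 N, if the wrist force passes 120 N, or if a joint passes its speed limit or range.

## Working session

There is one attempt and no reset: what is moved stays moved. The work goes in short steps, Python scripts to look and compute and a shell command to move; the robot and the scene stay as the last step left them, time stands still between calls to the robot, and variables do not carry over. Pictures are saved under pics/ and viewed, and the job is handed in when it is done.

```bash
ls; mkdir -p pics; python3 - <<'E'
from plant import ctrl, imaging
import cv2
print(ctrl.get_state())
for c in("side","top"):
    print(c,imaging.camera_info(c))
    cv2.imwrite(f"pics/{c}0.png",imaging.read_camera(c)[:,:,::-1])
E
```

```text
pics
{'time': 0.0, 'qpos': array([-1.31799755e+00,  2.87183595e-01,  1.57819221e+00,  2.31893667e-05,
        1.27862112e+00, -1.50007579e-01]), 'dq': array([ 4.66562291e-05, -9.57161152e-04,  1.34438452e-03, -1.91635336e-04,
        3.70387831e-04, -2.30984158e-03]), 'joint_efforts': array([-8.97251139e-04, -4.05979729e+01, -2.92626840e+01, -1.70042240e-04,
        5.75581755e-03,  1.23401125e-05]), 'eef_pos': array([ 0.26445979, -0.62031012,  0.229927  ]), 'tcp_rot': array([ 9.79786808e-01,  2.00040911e-01, -5.06726857e-05, -1.20111887e-03]), 'contact_force': array([-1.03279427,  0.12496276,  0.48640019]), 'wrist_torque': array([ 0.02095118, -0.0107184 ,  0.02476749]), 'opening': 0.9983317388518944}
side {'intrinsics': array([[454.4048044 ,   0.        , 316.79673311],
       [  0.        , 454.4048044 , 194.5330107 ],
       [  0.        ,   0.        ,   1.        ]]), 'distortion': array([-0.00344475,  0.        ,  0.        ,  0.        ,  0.        ]), 'origin': array([ 0.34861329, -0.69116407,  0.4689553 ]), 'attitude': array([ 0.85240628, -0.11147586,  0.08088532, -0.50441474])}
top {'intrinsics': array([[491.3279434 ,   0.        , 313.89618997],
       [  0.        , 491.3279434 , 201.35089905],
       [  0.        ,   0.        ,   1.        ]]), 'distortion': array([-0.12249697,  0.        ,  0.        ,  0.        ,  0.        ]), 'origin': array([0.49125686, 0.0136092 , 0.95888159]), 'attitude': array([-0.70121225,  0.71197434, -0.03347832,  0.01652638])}
```

View pics/side0.png

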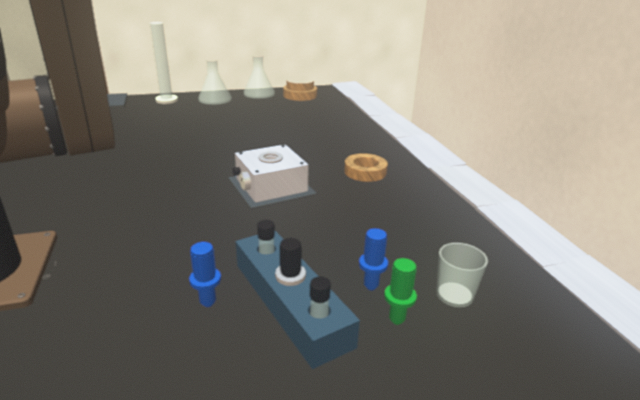

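View pics/top0.png

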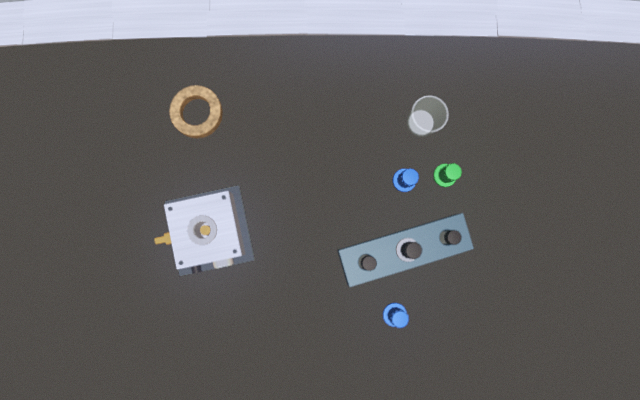

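The side view shows the candidates. The vessel with a black cap and steel flange is in the middle rack hole at (290,262). The two plain tubes are at (266,237) and (320,297). The blue look-alikes are at (203,265) and (375,250), and the green one is at (402,282). Only the middle rack item has a black cap and a steel flange, so I'll confirm it in a crop and measure.

```bash
cat > h.py <<'E'
from plant import ctrl, imaging
import cv2, numpy as np
from scipy.spatial.transform import Rotation as R
from scipy.optimize import least_squares
def cam(n):
    i=imaging.camera_info(n); return i['intrinsics'],i['distortion'],i['origin'],R.from_quat(i['attitude']).as_matrix()
def proj(n,P):
    K,d,o,A=cam(n); P=np.atleast_2d(P)
    rv=cv2.Rodrigues(A.T)[0]
    return cv2.projectPoints(np.asarray(P,float),rv,-A.T@o,K,d)[0][:,0]
def ray(n,uv):
    K,d,o,A=cam(n)
    p=cv2.undistortPoints(np.array(uv,float).reshape(-1,1,2),K,d)[:,0]
    return o,(A@np.c_[p,np.ones(len(p))].T).T
def onz(n,uv,z):
    o,r=ray(n,uv); return o+r*((z-o[2])/r[:,2:])
E
python3 - <<'E'
from h import *
import pickle
out={}
vis={}
for c in("side","top"):
    im=imaging.read_camera(c); vis[c]=im
    for n in("vessel","rack","seat","station","tube_a"):
        L=imaging.silhouettes(c,n); out[c,n]=[(d['p'],np.array(d['uv']),np.array(d['mask'])) for d in L]
        for d in L: print(c,n,round(d['p'],2),np.round(d['uv'],1),d['mask'].sum())
pickle.dump((out,vis),open('m.pkl','wb'))
a=cv2.resize(vis['side'][215:345,220:360],None,fx=2.8,fy=2.8,interpolation=cv2.INTER_CUBIC)
b=cv2.resize(vis['top'][190:300,320:490],None,fx=2.3,fy=3.3,interpolation=cv2.INTER_CUBIC)
s=cv2.resize(vis['top'][175:285,150:270],None,fx=3,fy=2,interpolation=cv2.INTER_CUBIC)
s2=cv2.resize(vis['side'][130:210,220:330],None,fx=3.2,fy=2.7,interpolation=cv2.INTER_CUBIC)
C=np.zeros((600,800,3),np.uint8)
for q,(y,x) in((a,(0,0)),(b,(0,400)),(s,(370,0)),(s2,(370,400))):
    q=q[:600-y,:800-x];C[y:y+q.shape[0],x:x+q.shape[1]]=q
cv2.imwrite('pics/crop1.png',C[:,:,::-1])
E
```

```text
side vessel 0.97 [372.1 256.6] 1248
side vessel 0.85 [290.4 260.4] 1037
side vessel 0.68 [402.6 289.5] 1423
side vessel 0.61 [202.1 274.3] 1345
side rack 0.93 [298.9 304.9] 6783
side rack 0.65 [267.7 176.3] 3958
side rack 0.45 [264.9 234.6] 552
side seat 0.52 [267.9 157.4] 192
side station 0.64 [268.1 180.5] 3944
side tube_a 0.7 [266.4 235.1] 508
side tube_a 0.65 [316.6 293.8] 770
top vessel 0.9 [394.3 312.7] 455
top vessel 0.83 [447.1 173.6] 501
top vessel 0.65 [407.5 250.1] 426
top vessel 0.6 [402.2 178. ] 528
top vessel 0.41 [452.5 234.8] 256
top rack 0.58 [397.2 247.6] 4312
top seat 0.79 [207.8 236.2] 476
top station 0.83 [208.2 233.3] 6168
top tube_a 0.72 [449.8 235. ] 317
top tube_a 0.71 [409.3 251.2] 467
top tube_a 0.52 [368. 262.] 208
```

View pics/crop1.png

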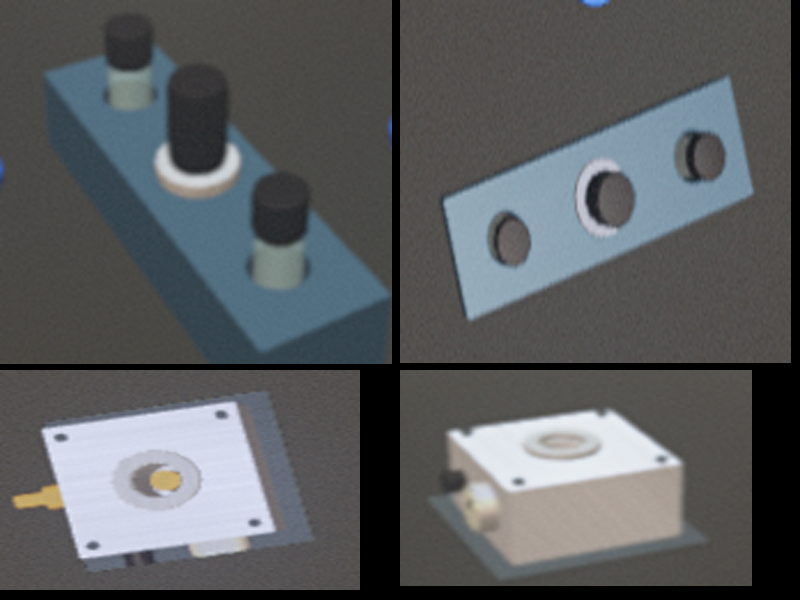

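The crop confirms it: black cap and steel flange, middle hole, at side (290,262) and top (408,250). Next I'll fit the poses.

```bash
cat > fit.py <<'E'
from h import *
import pickle
from scipy.optimize import minimize
out,vis=pickle.load(open('m.pkl','rb'))
S=4
def ren(c,polys):
    m=np.zeros((400*S,640*S),np.uint8)
    for P in polys:
        h=cv2.convexHull(((proj(c,P)+.5)*S).astype(np.float32))
        cv2.fillConvexPoly(m,np.round(h*16).astype(np.int32),255,shift=4)
    return cv2.resize(m,(640,400),interpolation=cv2.INTER_AREA)/255.
def box(x,y,yaw,a,b,z0,z1):
    c,s=np.cos(yaw),np.sin(yaw)
    return np.array([[x+c*u-s*v,y+s*u+c*v,z] for u in(-a/2,a/2) for v in(-b/2,b/2) for z in(z0,z1)])
t=np.linspace(0,2*np.pi,48,endpoint=False)
def cyl(x,y,r,z0,z1): return np.array([[x+r*np.cos(q),y+r*np.sin(q),z] for q in t for z in(z0,z1)])
def fit(c,mask,f,x0,st):
    T=mask.astype(float)
    g=lambda p:np.abs(ren(c,f(p))-T).sum()
    sim=np.vstack([x0]+[np.array(x0)+np.eye(len(x0))[i]*st[i] for i in range(len(x0))])
    r=minimize(g,x0,method='Nelder-Mead',options=dict(initial_simplex=sim,xatol=1e-5,fatol=.01,maxiter=300))
    return r.x,r.fun,T.sum()
if __name__=='__main__':
    for c in('top','side'):
        hsv=cv2.cvtColor(vis[c],cv2.COLOR_RGB2HSV)
        # station: top face white
        g=vis[c].min(2); sm=out[c,'station'][0][2]; 
        box0=cv2.dilate(sm.astype(np.uint8),np.ones((5,5)))>0
        if c=='top':
            m=(g>150)&box0
            n,l,s,_=cv2.connectedComponentsWithStats(m.astype(np.uint8)); k=1+np.argmax(s[1:,4]); m=l==k
            m=cv2.morphologyEx(m.astype(np.uint8),cv2.MORPH_OPEN,np.ones((5,5)))
            h=cv2.findContours(m,0,2)[0]; m2=np.zeros((400,640),np.uint8); cv2.drawContours(m2,h,-1,1,-1)
            p0=onz(c,[(203,231)],.069)[0]
            print('station top',fit(c,m2>0,lambda p:[box(p[0],p[1],p[2],.12,.12,.069,.069)],[p0[0],p0[1],.1],[.01,.01,.1]))
            b=(vis[c][:,:,2].astype(int)-vis[c][:,:,0]>15)&(cv2.dilate(out[c,'rack'][0][2].astype(np.uint8),np.ones((9,9)))>0)
            h=cv2.findContours(b.astype(np.uint8),0,2)[0]; h=max(h,key=cv2.contourArea); m2=np.zeros((400,640),np.uint8); cv2.drawContours(m2,[cv2.convexHull(h)],-1,1,-1)
            p0=onz(c,[(406,250)],.05)[0]
            for y in(.2,-1.3): print('rack top',fit(c,m2>0,lambda p:[box(p[0],p[1],p[2],.07,.245,.05,.05)],[p0[0],p0[1],y],[.01,.01,.1]))
        else:
            p0=onz(c,[(271,157)],.075)[0]
            print('station side(net, block)',fit(c,sm,lambda p:[box(p[0],p[1],p[2],.12,.12,.0,.069),box(p[0],p[1],p[2],.15,.15,.0,.004)],[p0[0],p0[1],.1],[.01,.01,.1]))
            m=(g>140)&box0
        for L in out[c,'vessel']:
            u=L[1]
            if np.hypot(*(u-([407,250] if c=='top' else [290,261])))<8:
                p0=onz(c,[u],.075)[0]
                print('vessel',c,fit(c,L[2],lambda p:[cyl(p[0],p[1],.022,.05,.058),cyl(p[0],p[1],.015,.058,.108)],p0[:2],[.01,.01]))
        L=out[c,'seat'][0]; p0=onz(c,[L[1]],.075)[0]; 
        h=cv2.convexHull(np.argwhere(L[2])[:,::-1].astype(np.int32)); m2=np.zeros((400,640),np.uint8); cv2.fillConvexPoly(m2,h,1)
        print('seat',c,p0,fit(c,m2>0,lambda p:[cyl(p[0],p[1],.027,.069,.075)],p0[:2],[.01,.01]))
E
python3 fit.py
```

```text
station top (array([0.50591395, 0.19531021, 0.19175738]), np.float64(376.36078431372545), np.float64(4366.0))
rack top (array([ 0.46363917, -0.17939694,  0.26396285]), np.float64(351.35686274509806), np.float64(5275.0))
rack top (array([ 0.46480694, -0.17941216,  0.26359971]), np.float64(353.7294117647059), np.float64(5275.0))
vessel top (array([ 0.46325738, -0.17874955]), np.float64(78.37647058823529), np.float64(426.0))
seat top [0.49369074 0.18363115 0.075     ] (array([0.50524916, 0.19552449]), np.float64(33.42745098039216), np.float64(702.0))
station side(net, block) (array([0.50482021, 0.19474544, 0.20057251]), np.float64(118.80784313725489), np.float64(3944.0))
vessel side (array([ 0.46298832, -0.18048708]), np.float64(115.46666666666667), np.float64(1037.0))
seat side [0.49856095 0.1845556  0.075     ] (array([0.50494917, 0.19332401]), np.float64(37.568627450980394), np.float64(238.0))
```

```bash
cat > ov.py <<'E'
from fit import *
def ring(c,im,x,y,z,r,col,k,off):
    p=(proj(c,np.array([[x+r*np.cos(q),y+r*np.sin(q),z] for q in t]))-off+.5)*k-.5
    cv2.polylines(im,[np.round(p*16).astype(np.int32)],True,col,1,shift=4,lineType=16)
def ov(fn,vis,v,s,boxes):
    C=np.zeros((600,800,3),np.uint8); i=0
    for c,(x0,y0,w,h) in boxes:
        k=min(400//w,300//h); a=cv2.resize(vis[c][y0:y0+h,x0:x0+w],None,fx=k,fy=k,interpolation=cv2.INTER_CUBIC)
        o=np.array([x0,y0])
        ring(c,a,*v,.058,.022,(255,0,0),k,o);ring(c,a,*v,.108,.015,(0,255,0),k,o)
        ring(c,a,*s,.075,.027,(255,0,0),k,o);ring(c,a,*s,.075,.0155,(0,255,0),k,o)
        Y,X=300*(i//2),400*(i%2);C[Y:Y+h*k,X:X+w*k]=a;i+=1
    cv2.imwrite(fn,C[:,:,::-1])
if __name__=='__main__':
    ov('pics/ov1.png',vis,(.4632,-.1796),(.505,.1948),[('side',(265,230,50,60)),('top',(380,225,60,50)),('side',(240,140,60,40)),('top',(175,205,60,50))])
E
python3 ov.py
```

```text
(no output)
```

View pics/ov1.png

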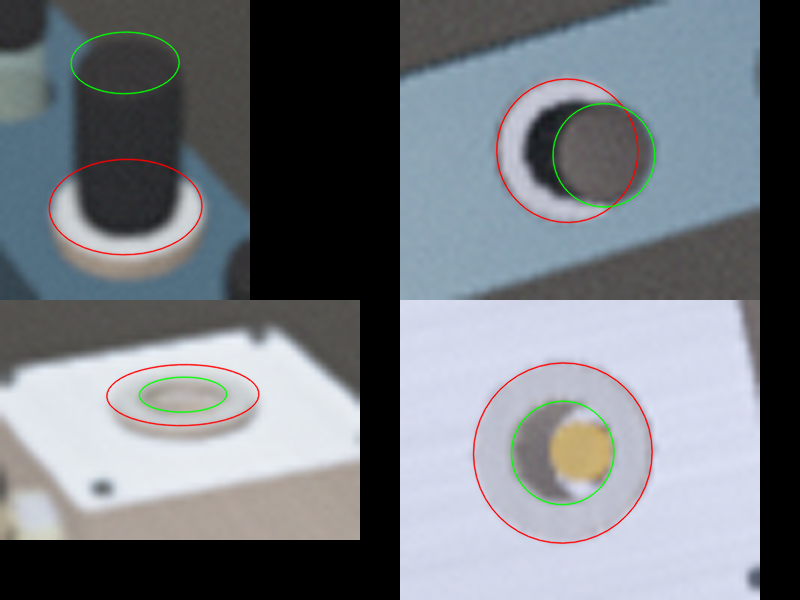

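The overlays line up to about a pixel: vessel at (0.463, −0.180), seat at (0.505, 0.195). Next is a helper that works out shifts in tool units.

```bash
cat > go.py <<'E'
import sys
from h import *
# usage: go.py x y z yawx_deg|-   -> shift in tool units from the measured pose
def go(x,y,z,yaw=None):
    s=ctrl.get_state(); A=R.from_quat(s['tcp_rot']).as_matrix()
    d=A.T@(np.array([x,y,z])-s['eef_pos'])/.025
    yx=np.degrees(np.arctan2(A[1,0],A[0,0]))
    print('units',np.round(d,3),'yawx',round(yx,2),'turn', None if yaw is None else round(-((yaw-yx+180)%360-180)/5,3),
     'tilt',np.round(A[:,2],4),'F',np.round(s['contact_force'],2),'op',round(s['opening'],3),'t',round(s['time'],2),'p',np.round(s['eef_pos'],4))
a=sys.argv[1:]; go(float(a[0]),float(a[1]),float(a[2]),float(a[3]) if len(a)>3 else None)
E
python3 go.py .4632 -.1796 .22 105.1
```

```text
units [ 14.227 -13.128   0.454] yawx 23.08 turn -16.404 tilt [ 1.e-04 -1.e-04 -1.e+00] F [ 0.62 -0.22 -0.17] op 1.001 t 0.7 p [ 0.2646 -0.621   0.2314]
```

```bash
python3 -m creep '[14.2,-13.1,0.4,-16.4, 14.2,-13.1,0.4,-16.4, 14.2,-13.1,0.4,-16.4, 14.2,-13.1,0.4,-16.4, 14.2,-13.1,0.4,-16.4, 14.2,-13.1,0.4,-16.4, 14.2,-13.1,0.4,-16.4, 14.2,-13.1,0.4,-16.4, 14.2,-13.1,0.4,-16.4, 14.2,-13.1,0.4,-16.4, 14.2,-13.1,0.4,-16.4, 14.2,-13.1,0.4,-16.4, 14.2,-13.1,0.4,-16.4, 14.2,-13.1,0.4,-16.4, 14.2,-13.1,0.4,-16.4, 14.2,-13.1,0.4,-16.4, 14.2,-13.1,0.4,-16.4]' 0 100; python3 go.py .4632 -.1796 .22 105.1
```

```text
time: 2.12
eef_pos: [0.4625, -0.1817, 0.2214]
tcp_rot: [0.609, 0.793, -0.0, 0.0]
contact_force: [0.5, -0.7, 0.2]
opening: 1.0
units [0.074 0.049 0.056] yawx 104.95 turn -0.031 tilt [ 0.e+00 -2.e-04 -1.e+00] F [ 0.49 -0.75  0.17] op 1.0 t 2.12 p [ 0.4625 -0.1817  0.2214]
```

```bash
python3 -m creep '[0.07,0.05,1.3,0, 0.07,0.05,2.6,0, 0.07,0.05,3.6,0, 0.07,0.05,3.6,0, 0.07,0.05,3.6,0, 0.07,0.05,3.6,0]'; python3 go.py .4632 -.1796 .064 105.1
python3 - <<'E'
from h import *
C=np.zeros((560,800,3),np.uint8)
for c,(x0,y0,w,h),Y in(('side',(190,150,200,140),0),('top',(330,180,160,140),400)):
    im=imaging.read_camera(c)[y0:y0+h,x0:x0+w]
    C[:,Y:Y+400]=cv2.resize(im,(400,560) if 0 else (400,560))
cv2.imwrite('pics/d1.png',C[:,:,::-1])
E
```

```text
time: 2.62
eef_pos: [0.4644, -0.1797, 0.133]
tcp_rot: [0.609, 0.793, 0.0, 0.001]
contact_force: [-0.1, 0.1, 1.4]
opening: 1.001
units [ 0.021 -0.05   2.759] yawx 105.01 turn -0.017 tilt [ 0.0021 -0.0014 -1.    ] F [-0.15  0.08  1.44] op 1.001 t 2.62 p [ 0.4644 -0.1797  0.133 ]
```

View pics/d1.png

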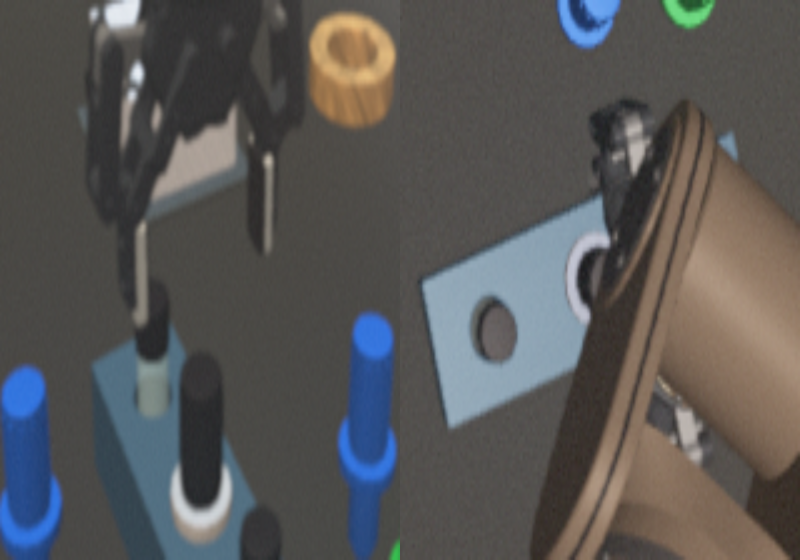

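The crop shows the open fingers straddling the vessel along the rack's x axis. The pads are at about (140,270) and (262,200) and the cap top is at (202,360), so both tubes are clear. I'll descend and close.

```bash
python3 -m creep '[0,-0.04,0.9,0, 0,-0.04,1.8,0, 0,-0.04,2.4,0, 0,-0.04,2.7,0, 0,-0.04,2.7,0, 0,-0.04,2.7,0]'; python3 go.py .4632 -.1796 .064 105.1
python3 -m creep '[0,0,0,0, 0,0,0,0, 0,0,0,0, 0,0,0,0, 0,0,0,0, 0,0,0,0, 0,0,0,0, 0,0,0,0, 0,0,0,0, 0,0,0,0, 0,0,0,0, 0,0,0,0]' 255 100; python3 go.py .4632 -.1796 .064 105.1
```

```text
time: 3.22
eef_pos: [0.4634, -0.1793, 0.065]
tcp_rot: [0.608, 0.794, 0.0, 0.001]
contact_force: [1.0, 0.4, 0.2]
opening: 0.997
units [-0.01  -0.013  0.041] yawx 105.08 turn -0.004 tilt [ 0.0016 -0.001  -1.    ] F [1.   0.41 0.18] op 0.997 t 3.22 p [ 0.4634 -0.1793  0.065 ]
time: 4.22
eef_pos: [0.4632, -0.1791, 0.0648]
tcp_rot: [0.608, 0.794, 0.0, 0.001]
contact_force: [-0.1, 0.4, 6.1]
opening: 0.326
units [-0.018 -0.007  0.031] yawx 105.08 turn -0.003 tilt [ 1.1e-03 -8.0e-04 -1.0e+00] F [-0.07  0.43  6.11] op 0.326 t 4.22 p [ 0.4632 -0.1791  0.0648]
```

```bash
python3 -m creep '[0,0,-0.2,0, 0,0,-0.6,0, 0,0,-1.2,0, 0,0,-2.2,0, 0,0,-3.4,0, 0,0,-4.4,0, 0,0,-4.8,0, 0,0,-4.8,0, 0,0,-4.8,0, 0,0,-4.8,0]'; python3 go.py .505 .195 .185 105.1
python3 - <<'E'
from h import *
cv2.imwrite('pics/l1.png',imaging.read_camera('side')[:,:,::-1])
E
```

```text
time: 5.05
eef_pos: [0.4614, -0.178, 0.1816]
tcp_rot: [0.608, 0.794, -0.0, -0.002]
contact_force: [-0.4, 0.0, -2.6]
opening: 0.328
units [13.953  5.564 -0.109] yawx 105.07 turn -0.005 tilt [-0.0033  0.0021 -1.    ] F [-0.42  0.   -2.56] op 0.328 t 5.05 p [ 0.4614 -0.178   0.1816]
```

View pics/l1.png

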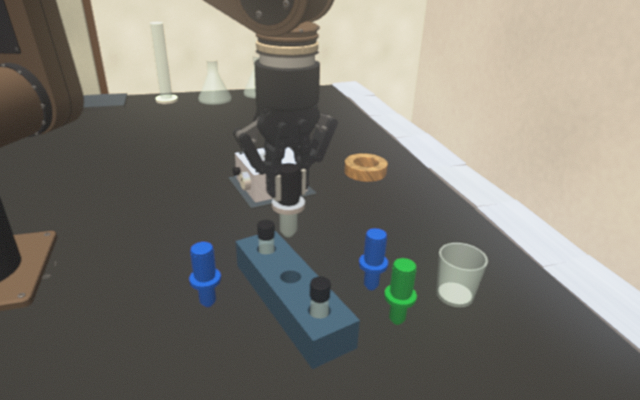

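The vessel hangs upright in the gripper at (288,205) and both tubes are still in the rack. Now over to the station.

```bash
python3 -m creep '[0.5,0.2,-0.1,0, 1.5,0.6,-0.1,0, 2.8,1.1,-0.1,0, 4.2,1.7,-0.1,0, 5.6,2.2,-0.1,0, 7.0,2.8,-0.1,0, 8.4,3.35,-0.1,0, 9.8,3.9,-0.1,0, 11.2,4.5,-0.1,0, 12.4,4.95,-0.1,0, 13.3,5.3,-0.1,0, 13.8,5.5,-0.1,0, 13.95,5.56,-0.1,0, 13.95,5.56,-0.1,0, 13.95,5.56,-0.1,0, 13.95,5.56,-0.1,0, 13.95,5.56,-0.1,0]'; python3 go.py .505 .195 .135 105.1
cat > look.py <<'E'
from ov import *
import sys
vis={c:imaging.read_camera(c) for c in('side','top')}
fn=sys.argv[1]; dz=float(sys.argv[2]); v=np.array([float(a) for a in sys.argv[3:5]])
C=np.zeros((600,800,3),np.uint8)
for i,(c,(x0,y0,w,h)) in enumerate((('side',(220,90,80,120)),('top',(140,170,80,120)))):
    k=5;a=cv2.resize(vis[c][y0:y0+h,x0:x0+w],None,fx=k,fy=k,interpolation=cv2.INTER_CUBIC);o=np.array([x0,y0])
    for z,r,col in((0,.006,(255,255,0)),(.045,.022,(255,0,0)),(.053,.022,(255,0,0)),(.103,.015,(0,255,0))): ring(c,a,*v,dz+z,r,col,k,o)
    ring(c,a,.505,.195,.075,.027,(0,0,255),k,o)
    C[:,i*400:i*400+400]=a
cv2.imwrite(fn,C[:,:,::-1])
E
python3 look.py pics/s1.png .124 .505 .195
```

```text
time: 6.52
eef_pos: [0.5062, 0.1929, 0.1862]
tcp_rot: [0.609, 0.793, -0.0, 0.0]
contact_force: [-0.1, -0.7, -1.8]
opening: 0.332
units [ 0.096 -0.023  2.05 ] yawx 104.97 turn -0.026 tilt [-2.e-04 -3.e-04 -1.e+00] F [-0.15 -0.74 -1.82] op 0.332 t 6.52 p [0.5062 0.1929 0.1862]
```

View pics/s1.png

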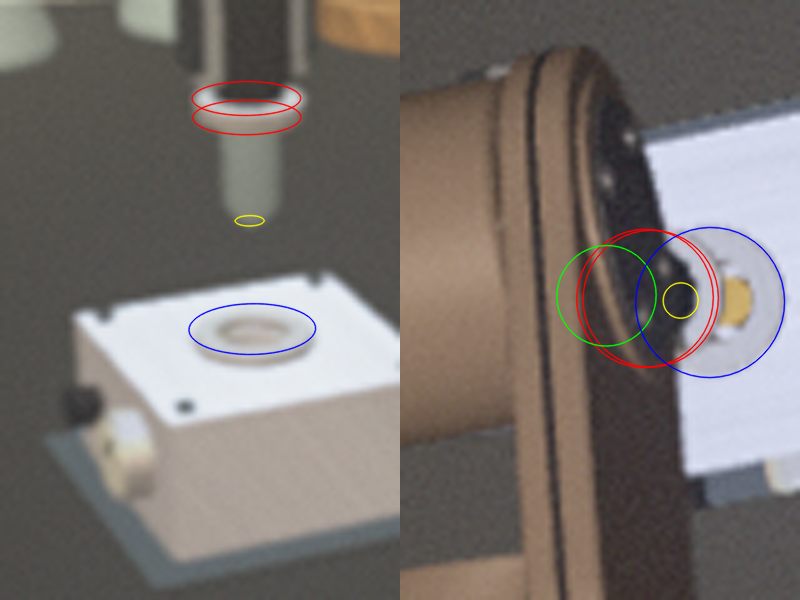

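```bash
python3 -m creep '[0.06,-0.02,0.4,0, 0.06,-0.02,1.0,0, 0.06,-0.02,1.4,0, 0.06,-0.02,1.5,0, 0.06,-0.02,1.5,0, 0.06,-0.02,1.5,0, 0.06,-0.02,1.5,0]'; python3 go.py .505 .195 .135 105.1;python3 go.py .505 .195 .135 105.1
cat > mv.py <<'E'
from fit import *
import sys
z=float(sys.argv[1])
K,d,o,A=cam('side');print('cam right axis',A[:,0])
for i in range(2):
    im=imaging.read_camera('side')
    for L in imaging.silhouettes('side','vessel'):
        u=L['uv']
        if L['p']>.2 and abs(u[0]-270)<25 and u[1]<200: 
            m=L['mask'];r=np.where(m.any(1))[0]; print(np.round(u,1),L['p'],m.sum(),r.min(),r.max())
            pickle.dump((m,im),open('mv.pkl','wb'))
            for q in range(r.min(),r.max()+1,2): w=np.where(m[q])[0]; print(q,(w.min()+w.max())/2,len(w),end=' | ')
            for zz in (z-.003,z,z+.003): 
                P=np.array([[.505,.195,zz+h] for h in(0,.045,.053,.103)]);print('\nmodel',zz,np.round(proj('side',P),1).tolist())
E
python3 mv.py .0865; python3 look.py pics/s2.png .0865 .505 .195
```

```text
time: 7.2
eef_pos: [0.5057, 0.1956, 0.1495]
tcp_rot: [0.608, 0.794, 0.0, 0.0]
contact_force: [-0.0, 0.0, -0.7]
opening: 0.326
units [-0.015 -0.036  0.581] yawx 105.08 turn -0.004 tilt [ 1.2e-03  2.0e-04 -1.0e+00] F [-0.04  0.05 -0.66] op 0.326 t 7.2 p [0.5057 0.1956 0.1495]
units [-0.015 -0.036  0.581] yawx 105.08 turn -0.004 tilt [ 1.2e-03  2.0e-04 -1.0e+00] F [-0.04  0.05 -0.66] op 0.326 t 7.2 p [0.5057 0.1956 0.1495]
cam right axis [ 0.96206139 -0.27164495  0.02543418]
[269.8 126.1] 0.67 681 101 150
101 269.0 9 | 103 269.5 12 | 105 270.0 13 | 107 270.5 14 | 109 271.0 13 | 111 271.0 13 | 113 271.0 13 | 115 271.0 13 | 117 271.0 13 | 119 271.0 13 | 121 271.5 14 | 123 271.5 16 | 125 270.5 20 | 127 269.5 22 | 129 269.0 21 | 131 269.0 19 | 133 269.5 14 | 135 269.5 12 | 137 269.5 12 | 139 269.5 12 | 141 269.5 12 | 143 269.5 12 | 145 269.5 12 | 147 269.5 10 | 149 269.5 8 | 
model 0.08349999999999999 [[269.9, 151.5], [269.4, 131.6], [269.3, 128.0], [268.7, 104.6]]

model 0.0865 [[269.9, 150.2], [269.3, 130.3], [269.3, 126.6], [268.6, 103.2]]

model 0.0895 [[269.8, 148.9], [269.3, 128.9], [269.2, 125.2], [268.6, 101.7]]
[270.2 124.1] 0.86 677 101 151
101 269.0 9 | 103 270.0 13 | 105 270.5 14 | 107 270.5 14 | 109 271.0 13 | 111 271.0 13 | 113 271.0 13 | 115 271.0 13 | 117 270.5 12 | 119 270.5 12 | 121 270.5 12 | 123 270.5 14 | 125 269.5 20 | 127 269.0 21 | 129 269.0 21 | 131 269.0 19 | 133 270.0 13 | 135 269.5 12 | 137 269.5 12 | 139 269.5 12 | 141 269.5 12 | 143 269.5 12 | 145 270.0 11 | 147 270.0 11 | 149 269.5 8 | 151 269.5 4 | 
model 0.08349999999999999 [[269.9, 151.5], [269.4, 131.6], [269.3, 128.0], [268.7, 104.6]]

model 0.0865 [[269.9, 150.2], [269.3, 130.3], [269.3, 126.6], [268.6, 103.2]]

model 0.0895 [[269.8, 148.9], [269.3, 128.9], [269.2, 125.2], [268.6, 101.7]]
```

View pics/s2.png

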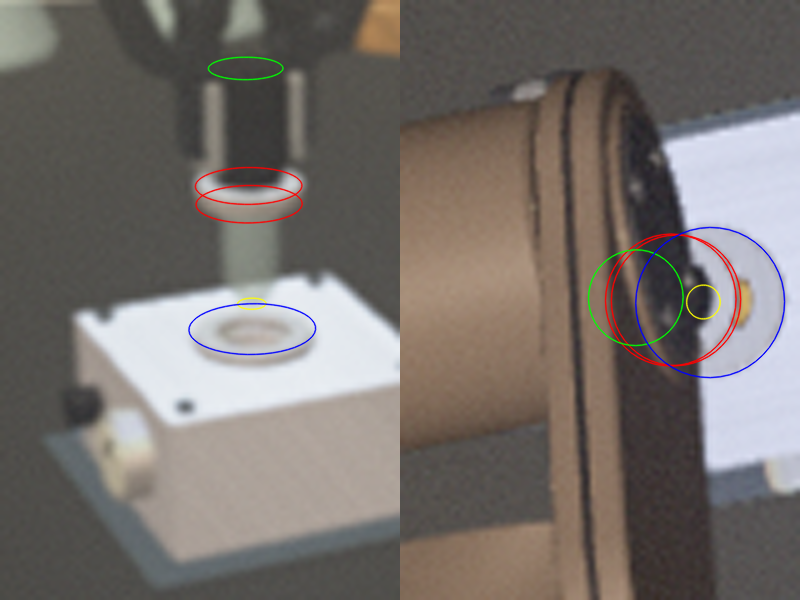

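The foot axis sits at column 269.7 against 269.9 predicted, so it is centred over the well. I'll lower it in steps and watch the force.

```bash
python3 -m creep '[0,-0.02,0.2,0, 0,-0.02,0.4,0, 0,-0.02,0.6,0, 0,-0.02,0.75,0, 0,-0.02,0.8,0, 0,-0.02,0.8,0, 0,-0.02,0.8,0]'; python3 go.py .505 .195 .09 
```

```text
time: 8.08
eef_pos: [0.5047, 0.1953, 0.1287]
tcp_rot: [0.608, 0.794, -0.0, -0.0]
contact_force: [-0.7, 0.6, -1.2]
opening: 0.328
units [-0.015  0.007  1.546] yawx 105.07 turn None tilt [-3.e-04 -0.e+00 -1.e+00] F [-0.71  0.57 -1.18] op 0.328 t 8.08 p [0.5047 0.1953 0.1287]
```

```bash
python3 -m creep '[0,0,0.15,0, 0,0,0.3,0, 0,0,0.45,0, 0,0,0.6,0, 0,0,0.7,0, 0,0,0.75,0, 0,0,0.75,0, 0,0,0.75,0]'; python3 go.py .505 .195 .09; python3 look.py pics/s3.png .05 .505 .195
```

```text
time: 8.75
eef_pos: [0.5048, 0.1953, 0.11]
tcp_rot: [0.608, 0.794, -0.0, -0.0]
contact_force: [0.0, 0.4, -0.5]
opening: 0.328
units [-0.016  0.005  0.802] yawx 105.08 turn None tilt [-0.  0. -1.] F [ 0.02  0.44 -0.49] op 0.328 t 8.75 p [0.5048 0.1953 0.11  ]
```

View pics/s3.png

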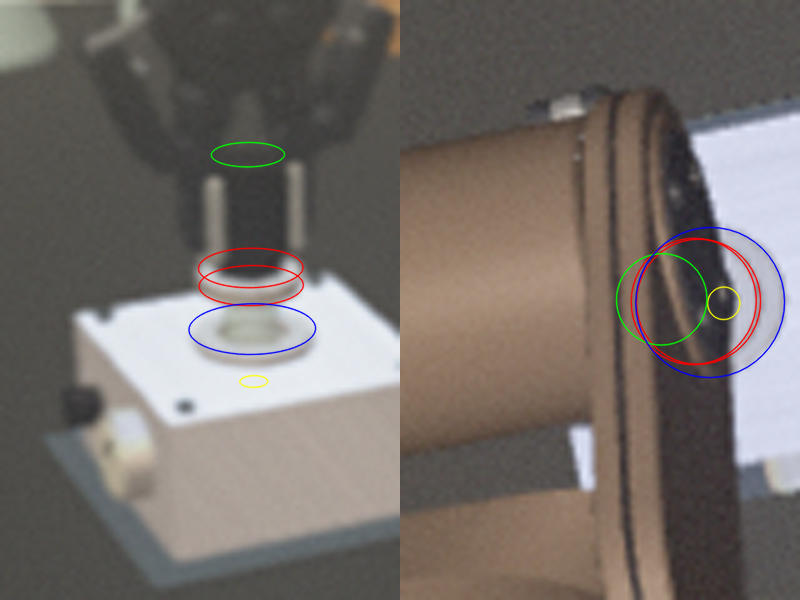

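The foot is in the well, with the flange at (250,275) above the ring at (252,328), and there are no side forces. Continuing slowly onto the plunger.

```bash
python3 -m creep '[0,0,0.08,0, 0,0,0.16,0, 0,0,0.24,0, 0,0,0.32,0, 0,0,0.4,0, 0,0,0.48,0, 0,0,0.56,0, 0,0,0.56,0, 0,0,0.56,0, 0,0,0.56,0]'; python3 go.py .505 .195 .09
```

```text
time: 9.68
eef_pos: [0.5048, 0.1954, 0.0964]
tcp_rot: [0.608, 0.794, -0.0, 0.0]
contact_force: [-0.9, 0.1, 2.9]
opening: 0.326
units [-0.015  0.003  0.255] yawx 105.08 turn None tilt [ 0. -0. -1.] F [-0.92  0.11  2.87] op 0.326 t 9.68 p [0.5048 0.1954 0.0964]
```

```bash
python3 -m creep '[0,0,0.03,0, 0,0,0.06,0, 0,0,0.09,0, 0,0,0.12,0, 0,0,0.12,0, 0,0,0.12,0, 0,0,0.12,0]'; python3 go.py .505 .195 .09
python3 -m creep '[0,0,0.02,0, 0,0,0.04,0, 0,0,0.06,0, 0,0,0.06,0, 0,0,0.06,0]'; python3 go.py .505 .195 .09
```

```text
time: 10.27
eef_pos: [0.5048, 0.1954, 0.0932]
tcp_rot: [0.608, 0.794, 0.0, 0.0]
contact_force: [-1.2, -0.5, 4.0]
opening: 0.334
units [-0.016  0.003  0.127] yawx 105.08 turn None tilt [ 2.e-04  0.e+00 -1.e+00] F [-1.22 -0.5   4.01] op 0.334 t 10.27 p [0.5048 0.1954 0.0932]
time: 10.68
eef_pos: [0.5048, 0.1953, 0.0916]
tcp_rot: [0.608, 0.794, 0.0, 0.0]
contact_force: [-1.4, -0.6, 4.9]
opening: 0.329
units [-0.015  0.003  0.066] yawx 105.08 turn None tilt [ 2.e-04  0.e+00 -1.e+00] F [-1.42 -0.58  4.93] op 0.329 t 10.68 p [0.5048 0.1953 0.0916]
```

```bash
for i in 1 2; do python3 -m creep '[0,0,0.01,0, 0,0,0.02,0, 0,0,0.02,0, 0,0,0.02,0]' | sed -n '2p;4p'; done
```

```text
eef_pos: [0.5048, 0.1953, 0.0911]
contact_force: [-1.1, -0.1, 4.7]
eef_pos: [0.5048, 0.1954, 0.0906]
contact_force: [-0.4, -0.3, 4.7]
```

```bash
python3 -m creep '[0,0,0.01,0, 0,0,0.02,0, 0,0,0.02,0, 0,0,0.02,0]' | sed -n '2p;4p'; python3 -m creep '[0,0,0.01,0, 0,0,0.02,0, 0,0,0.02,0, 0,0,0.02,0]' | sed -n '2p;4p';  python3 look.py pics/s4.png .03 .505 .195
```

```text
eef_pos: [0.5048, 0.1954, 0.0901]
contact_force: [-1.7, -0.4, 4.6]
eef_pos: [0.5049, 0.1954, 0.0898]
contact_force: [-1.4, 1.2, 6.0]
```

View pics/s4.png

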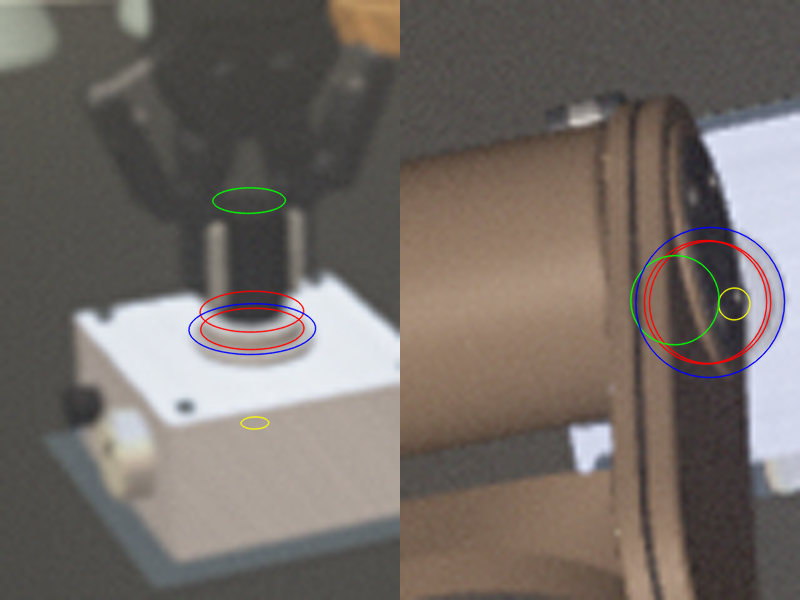

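The flange now sits on the ring in the image at about (252,320), and the force is starting to rise. Loading it in small steps.

```bash
for i in 1; do python3 -m creep '[0,0,0.01,0, 0,0,0.02,0, 0,0,0.02,0, 0,0,0.02,0]' | sed -n '2p;4p'; done; python3 -m creep '[0,0,0.01,0, 0,0,0.02,0, 0,0,0.02,0, 0,0,0.02,0]' | sed -n '2p;4p'
```

```text
eef_pos: [0.5049, 0.1954, 0.0898]
contact_force: [-2.6, -0.6, 8.0]
eef_pos: [0.5049, 0.1954, 0.0898]
contact_force: [-4.0, -0.8, 10.9]
```

```bash
python3 -m creep '[0,0,0.015,0, 0,0,0.03,0, 0,0,0.045,0, 0,0,0.06,0, 0,0,0.06,0, 0,0,0.06,0]' | sed -n '2,4p'; python3 go.py .505 .195 .09
```

```text
eef_pos: [0.505, 0.1954, 0.0897]
tcp_rot: [0.608, 0.794, -0.0, -0.0]
contact_force: [-6.9, -2.2, 17.2]
units [-0.017 -0.003 -0.01 ] yawx 105.1 turn None tilt [-8.e-04 -5.e-04 -1.e+00] F [-6.92 -2.19 17.17] op 0.333 t 13.28 p [0.505  0.1954 0.0897]
```

```bash
python3 -m creep '[0,-0.01,0.01,0, 0,-0.02,0.02,0, 0,-0.03,0.03,0, 0,-0.03,0.04,0, 0,-0.03,0.04,0, 0,-0.03,0.04,0]' | sed -n '2,4p'; python3 go.py .505 .195 .09
```

```text
eef_pos: [0.5049, 0.1954, 0.0897]
tcp_rot: [0.608, 0.794, 0.0, 0.0]
contact_force: [-7.9, -2.0, 20.9]
units [-0.016 -0.002 -0.012] yawx 105.1 turn None tilt [ 6.e-04 -1.e-04 -1.e+00] F [-7.89 -2.05 20.89] op 0.326 t 13.78 p [0.5049 0.1954 0.0897]
```

```bash
python3 -m creep '[0,-0.01,0.01,0, 0,-0.02,0.02,0, 0,-0.03,0.03,0, 0,-0.03,0.04,0, 0,-0.03,0.05,0, 0,-0.03,0.05,0, 0,-0.03,0.05,0]' | sed -n '2,5p'
python3 -m creep '[0,0,0,0, 0,0,0,0, 0,0,0,0, 0,0,0,0, 0,0,0,0, 0,0,0,0, 0,0,0,0, 0,0,0,0, 0,0,0,0, 0,0,0,0, 0,0,0,0, 0,0,0,0, 0,0,0,0, 0,0,0,0, 0,0,0,0, 0,0,0,0, 0,0,0,0, 0,0,0,0]'
python3 look.py pics/s5.png .03 .505 .195; python3 - <<'E'
from h import *
cv2.imwrite('pics/f.png',imaging.read_camera('side')[:,:,::-1])
E
```

```text
eef_pos: [0.5049, 0.1954, 0.0897]
tcp_rot: [0.608, 0.794, 0.001, 0.001]
contact_force: [-8.1, -1.0, 25.2]
opening: 0.33
time: 15.87
eef_pos: [0.5049, 0.1954, 0.0897]
tcp_rot: [0.608, 0.794, 0.001, 0.001]
contact_force: [-8.4, -1.7, 24.2]
opening: 0.326
```

View pics/s5.png

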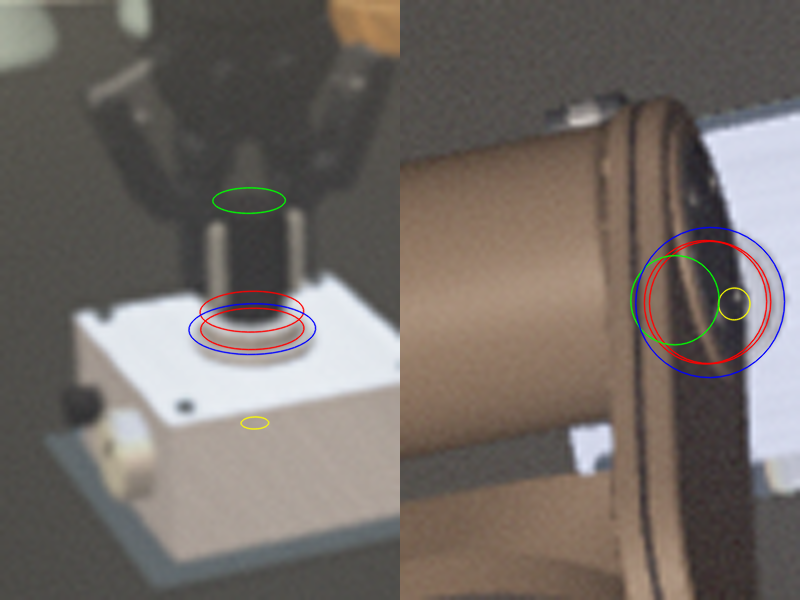

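View pics/f.png

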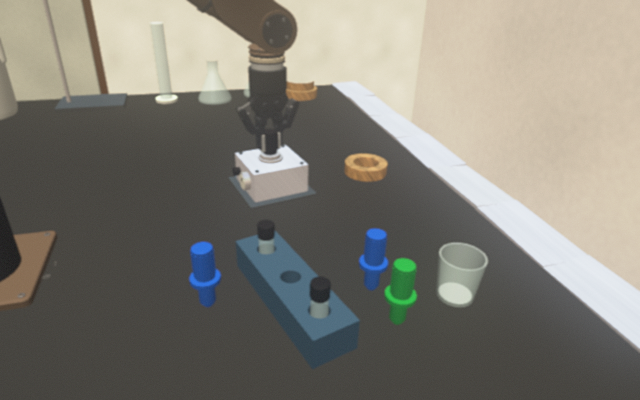

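The TCP stopped at z = 0.0897. The expected home height is 0.0648 + 0.025 = 0.0898, so the flange is on the ring. The force has stayed at about 24–25 N and everything else in the scene is undisturbed. One more short hold, then I'll hand in.

```bash
python3 -m creep '[0,0,0,0, 0,0,0,0, 0,0,0,0, 0,0,0,0, 0,0,0,0, 0,0,0,0, 0,0,0,0, 0,0,0,0, 0,0,0,0, 0,0,0,0, 0,0,0,0, 0,0,0,0]'
python3 -c "
from plant import ctrl
print(ctrl.sign_off())"
```

```text
time: 17.02
eef_pos: [0.505, 0.1954, 0.0897]
tcp_rot: [0.608, 0.794, 0.001, 0.001]
contact_force: [-9.1, -1.8, 24.7]
opening: 0.327
the job is handed in; nothing more can be done
None
```

I took the flanged vessel out of the rack's middle hole, set it foot down in the purge station's well and pressed it onto the seat ring. It was held there for over 2.5 s and was still held down at about 17 s, when I handed the job in.

- **Seating:** the tool stopped hard at z = 0.0897 m, against 0.0898 m expected for fully home, and did not move as the push increased. I could not read the plunger travel directly.
- **Force:** the final upward force on the tool was about 25 N, steady at 24–25 N through the hold. That puts roughly 20 N of flange on the ring after allowing for the spring and the vessel's weight, below the 40 N limit.
- **Rest of the scene:** in the last picture the tubes, beaker, cork ring and look-alikes stand where they were.
- **One imperfection:** a side force of about 9 N remained on the tool. Shifting the tool about 1.5 mm sideways to relieve it did not bring it down.

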